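Roll the awl out of its spring clips on a leatherworker's bench

TASK

Take the orange-handled awl out of its spring clips by rolling it sideways over the brass spring leaves (the steel lips above it stop a straight upward pull), then lay it in the two notches of the pale wooden tool rest, seated in both and centred along it. Leave the black-handled creaser in its own clips.

Things in the scene. Friction and masses are not known exactly. Their poses are not given: they have to be found in the camera images.
- awl_mid (a point): Middle of the awl's orange round handle, on its axis: 26 mm diameter, 140 mm long, level along the point's x (= clip's x at the start), 55 mm above the bench. A brass ferrule and thin steel spike go on 64 mm beyond its +x end. About 90 g, centre of mass within 20 mm on the +x side.
- awl_clip: Fixed stand, base 150x75x12 mm, origin under its centre, x along the awl (axis y=0, z=55). Clips 16 mm wide at x=-50, +50, bare base between. Steel back jaw at y=-20..-14; its rigid lip (y=-20..4, z=69..75) blocks lifting. On +y a brass leaf (y=14..21, top z=53) folds down, 2-6 N each, when the handle goes level to +y. Past y=45 it is free to lift. Leaves spring back.
- rest: Fixed pale wooden rest: base 150x90x12 mm, origin under its centre, x along the tool to be laid, z up. At x=-50 and +50 mm a cheek 14 mm thick, 78 mm wide, top 62 mm up, with a 45 degree V notch (50 mm wide mouth) centred on y=0; bare base between them. A seated 26 mm handle has its axis at y=0, z=55 mm, either way round.
- creaser_mid (a point): Middle of the black handle (26 mm diameter, 140 mm long, along x) of the creaser, a tool with a flat steel tip, 55 mm above the bench in a second clip stand just like awl_clip. A bystander: leave it in its clips.
There are look-alikes about, which are no part of the job. Of the things shaped like the part that bears awl_mid, the orange one is meant.

How it is judged (in metres and radians):
On the way:
1. the awl has been rolled out sideways past the spring leaves: its middle is more than 18 mm to the open side of its clip stand and still less than 85 mm above the bench (y of awl_mid in the frame of awl_clip between 0.018 and 0.09 m and z of awl_mid in the frame of awl_clip below 0.085 m and x of awl_mid in the frame of awl_clip between -0.04 and 0.04 m).
At the end, for the whole second after the job is handed in: The awl lies at rest in both notches of the rest: handle's middle within 20 mm of the rest's middle along it, 10 mm across it and 7 mm of its seated height, within 10 degrees of the rest's x axis (either way round); the creaser is within 15 mm of where it started, in its clips (x of awl_mid in the frame of rest between -0.02 and 0.02 m and y of awl_mid in the frame of rest between -0.01 and 0.01 m and z of awl_mid in the frame of rest between 0.048 and 0.062 m and angle between the x axis of awl_mid and the x axis of rest, either way round below 0.175 rad and linear speed of awl below 0.03 m/s and distance of creaser_mid from where it was at the start of the episode below 0.015 m); the robot touches nothing.
It fails at once if the creaser is pulled from its clips (moved more than 15 mm) (distance of creaser_mid from where it was at the start of the episode above 0.015 m).
It also fails if it takes over 38 s, if anything falls off the work surface, if the arm or the gripper's body presses on something with over 40 N, if the wrist force passes 120 N, or if a joint passes its speed limit or range.

ROBOT

A 6-joint arm with a two-finger parallel gripper is mounted at the origin on the work surface. World frame = base frame: x ahead of the robot, y to its left, z up, the work surface at z = 0. Lengths are in m, angles in degrees, forces in N, time in s.
With the tool pointing down it reaches from about 0.35 to 0.875 m from the base axis. Payload 4.2 kg.
Tool frame: the origin (TCP) lies midway between the tips of the shut fingers; the grasp point (between the pads) lies 19 mm behind it; z points along the fingers, y is the line along which they close (so a half turn about z gives the same grasp; the last joint's range is limited). The gripper opens to 87 mm and grips with 3 to 60 N. Pads are 19 mm wide; open, the fingers measure 117 mm over their backs; the gripper's body (75 mm by 190 mm) begins 51 mm behind the grasp point.
Start: joints at [91.994, 22.042, 0.453, 0, -68.411, -14.817], TCP at [0.139, 0.609, 0.223] pointing down, gripper open.
Joint ranges: [-179.83, 179.83], [-69.29, 118.12], [-61.27, 80.66], [-181.25, 117.63], [-171.15, -9.14], [-177.46, 177.46]. Speed limits (degrees/s): [159.86, 159.86, 180, 180, 180, 180].

INTERFACE

Orientations are given as a 3x3 rotation matrix whose columns are the frame's x, y, z axes.
In Python, from station import r, cams gives the robot as it stands.
- The arm moves only by the tool play_rows, never from a script. Its argument "commands" is text: rows parted by semicolons, each of 6 numbers parted by spaces: the shift along the world's x, y, z normalised to -1 to 1, where 1 is 30 mm, then the turn, a rotation vector about the world's x, y, z normalised to -1 to 1, where 1 is 0.15 rad. A call has 1 to 20 rows; each row shifts and turns the commanded pose from where the row before left it; what a row does not reach is not made up. A row lasts 1/10 s, in which the tool goes at most 50 mm and 8.59 degrees, less where a joint would pass 70% of its speed; a pose out of reach is approached as far as the arm can. A call with a number of a shift or a turn outside -1 to 1 is refused whole. A call with a gripper value outside its range is refused whole. "grip" is the finger opening in mm, from 0 to 87, set as the call begins (left out, the last holds). The fingers move at their own pace and stop on an object; the grip force is fixed at half the most. Time passes only in rows, so rows that do not move let the fingers close. It gives the time, the measured TCP pose, the force, the opening and the grip force at its end, in the units of the state.
- r.sense(): the state, without advancing time (a new reading comes with each control period).
- cams.capture(name): name is "scene" or "top" or "wrist"; returns (picture, depth): 384x512x3 uint8, blue, green, red; 384x512 float32, m along the optical axis (not along the pixel's ray), 0 where there is no reading.
- cams.camera_info(name): a dict with "mtx" (3x3 intrinsics, pixels), "R" (3x3) and "t" (3): a world point X has camera coordinates R X + t. Camera axes: x right, y down, z forward; pixel columns grow to the right and rows downward; lengths in m; the calibration is good to about 2 mm. A picture is of the moment at which its call begins: read the wrist's pose just before it. camera_info takes no time and is no camera call; for the wrist camera it gives the pose at the moment of the call.
- r.finish_job(): hands the job in; it is judged then, once.
The state is a dict: "time_s": time; "joints": joint angles; "joint_velocities": joint speeds; "effort": joint torques, N m; "tcp_pos": TCP position; "ee_rot": TCP orientation; "wrist_force": force on the tool from outside, world axes, zero at the start; "moment": the same for the moment, N m; "gripper_width": opening from 0.0 (shut) to 1.0 (fully open); "gripper_force": force on a finger pad.
Only numpy, scipy, OpenCV 4.12 (cv2) and the standard library are available. Lean on these libraries where they do the work, as an engineer would, in place of code of your own. Each camera call takes 0.05 s, during which the arm holds its last target. There are 200 camera calls.

## Working session

There is one attempt and no reset: what is moved stays moved. The work goes in short steps, Python scripts to look and compute and a tool call to move; the robot and the scene stay as the last step left them, time stands still between calls to the robot, and variables do not carry over. Pictures are saved under pics/ and viewed, at most 10 in all, crops included, and the job is handed in when it is done.

Besides the shell and the picture viewer there is one more tool, called after ">>>" as name(argument=value, ...) on one line, values as JSON. play_rows: Moves the arm, as the interface text tells. Scaled input: -1 to 1 covers 30 mm each way for a shift and 0.15 rad each way for a turn. Its arguments: {"type":"object","properties":{"commands":{"type":"string"},"grip":{"type":"number"}},"required":["commands"]}

```bash
mkdir -p pics; ls; python3 - <<'E'
from station import r,cams
import cv2,numpy as np
ims=[]
for n in("scene","top"):
    p,d=cams.capture(n); np.savez(f"pics/{n}0.npz",p=p,d=d,**cams.camera_info(n)); cv2.imwrite(f"pics/{n}0.png",p)
    i=cams.camera_info(n);print(n,i["R"].round(3).tolist(),i["t"].round(3),i["mtx"][0,0])
print(r.sense())
E
```

```text
pics
scene [[-0.527, 0.85, -0.011], [0.702, 0.429, -0.568], [-0.478, -0.307, -0.823]] [ 0.208 -0.237  1.483] 467.79576609618357
top [[-0.017, -1.0, 0.001], [-0.998, 0.017, -0.061], [0.061, -0.002, -0.998]] [-0.008  0.358  1.101] 408.0716566435494
{'time_s': 0.1, 'joints': array([ 9.19934479e+01,  2.20883410e+01,  3.87924805e-01, -2.41565676e-02,
       -6.84101189e+01, -1.48162984e+01]), 'joint_velocities': array([ 0.07368868, -0.03968168,  0.14444731,  0.14400252,  0.01465064,
        0.03842184]), 'effort': array([ 5.98023689e-05, -3.91687846e+01,  1.87933946e+01,  4.23183739e+00,
        1.34600539e-02, -7.45065176e-05]), 'tcp_pos': array([0.13858291, 0.60890257, 0.22155323]), 'ee_rot': array([[ 9.75026412e-01, -2.22088700e-01, -3.24688165e-04],
       [-2.22088908e-01, -9.75024485e-01, -1.94163878e-03],
       [ 1.14637122e-04,  1.96525873e-03, -9.99998062e-01]]), 'wrist_force': array([-0.61518055,  0.38785229,  0.34197181]), 'moment': array([ 0.04136584,  0.02219632, -0.02129522]), 'gripper_force': 0.0, 'gripper_width': 1.0012856646759052}
```

View pics/top0.png

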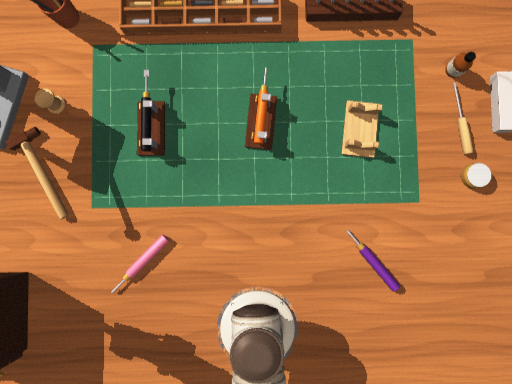

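View pics/scene0.png

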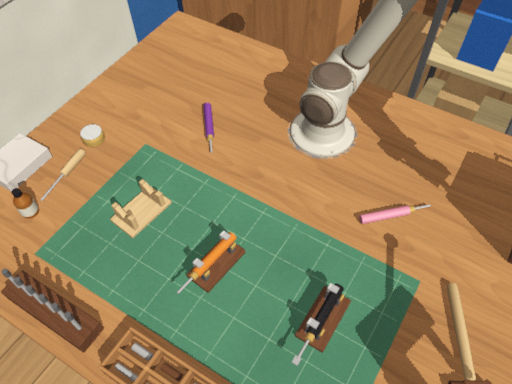

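The top view shows the awl in its clips at about (263,115) with its spike up. The creaser is at (147,123) and the rest at (362,129). The scene view shows the same layout.

```bash
cat > h.py <<'E'
import numpy as np,cv2
def load(n):
    return dict(np.load(f"pics/{n}.npz"))
def cloud(c,m):
    v,u=np.nonzero(m&(c["d"]>0)); z=c["d"][v,u]
    P=np.linalg.inv(c["mtx"])@np.array([u*z,v*z,z]); return (c["R"].T@(P-c["t"][:,None])).T
def plane(c,uv,h):
    d=c["R"].T@np.linalg.inv(c["mtx"])@np.array([uv[0],uv[1],1.]); o=-c["R"].T@c["t"]; return o+d*(h-o[2])/d[2]
E
python3 - <<'E'
from h import *
for n in("top0","scene0"):
    c=load(n); hsv=cv2.cvtColor(c["p"],cv2.COLOR_BGR2HSV); H,S,V=[hsv[...,i].astype(int) for i in range(3)]
    ok=np.zeros(H.shape,bool)
    if n=="top0": ok[80:155,235:290]=1
    else: ok[225:290,185:250]=1
    P=cloud(c,ok&(H>5)&(H<18)&(S>190)&(V>150)); P=P[(P[:,2]>.045)&(P[:,2]<.075)]
    mn=P[:,:2].mean(0);_,_,vt=np.linalg.svd(P[:,:2]-mn); a=vt[0]*np.sign(vt[0][0]); s=(P[:,:2]-mn)@a; t=(P[:,:2]-mn)@np.array([-a[1],a[0]])
    print(n,"awl",len(P),mn,a,np.percentile(s,[0,2,98,100]),np.percentile(t,[1,99]),np.percentile(P[:,2],[5,50,95]))
    print(" mid",mn+a*(s.min()+s.max())/2+np.array([-a[1],a[0]])*(np.percentile(t,1)+np.percentile(t,99))/2)
    ok[:]=0
    if n=="top0": ok[92:165,335:390]=1
    else: ok[170:240,105:178]=1
    P=cloud(c,ok&~((H>40)&(H<95)))
    for lo,hi in((.005,.02),(.045,.075)):
        Q=P[(P[:,2]>lo)&(P[:,2]<hi)]
        print(" rest",lo,len(Q),Q[:,2].mean(),cv2.minAreaRect((Q[:,:2]*1000).astype(np.float32)))
    # stands
    ok[:]=0
    if n=="top0": ok[88:158,240:282]=1
    else: ok[225:295,185:250]=1
    P=cloud(c,ok&~((H>40)&(H<95)));Q=P[(P[:,2]>.006)&(P[:,2]<.02)]
    print(" clip",len(Q),cv2.minAreaRect((Q[:,:2]*1000).astype(np.float32)))
    Q=P[(P[:,2]>.071)&(P[:,2]<.09)]; print(" lips",len(Q),Q.mean(0))
ims=[]
c=load("top0");a=cv2.resize(c["p"][60:165,230:290],None,fx=5,fy=5,interpolation=2)
b=cv2.resize(c["p"][90:165,335:390],None,fx=5,fy=5,interpolation=2)
out=np.zeros((525,600,3),np.uint8);out[:,:300]=a;out[:375,310:585]=b;cv2.imwrite("pics/crop1.png",out)
E
```

```text
top0 awl 303 [ 0.55659523 -0.0172638 ] [ 0.99217872 -0.12482543] [-0.06649069 -0.06494617  0.07076686  0.07537324] [-0.01141975  0.01033729] [0.060078   0.06546689 0.06940161]
 mid [ 0.5609342  -0.01835519]
 rest 0.005 1300 0.012452645516831914 ((534.021728515625, -294.8400573730469), (93.59001159667969, 150.71630859375), 83.43458557128906)
 rest 0.045 319 0.0566204469779905 ((534.067626953125, -293.2564697265625), (79.57044982910156, 115.65237426757812), 83.08980560302734)
 clip 888 ((559.8801879882812, -19.993858337402344), (74.90542602539062, 150.57432556152344), 83.22869873046875)
 lips 114 [ 0.55974124 -0.0277073   0.07443085]
scene0 awl 322 [ 0.56891115 -0.01396039] [ 0.99260447 -0.12139343] [-0.07161549 -0.06849297  0.06220682  0.06494771] [-0.01487409  0.00926338] [0.0574032  0.06347514 0.06765723]
 mid [ 0.56526137 -0.01634029]
 rest 0.005 1095 0.010584997871811067 ((538.7107543945312, -290.0785217285156), (94.22216796875, 151.89657592773438), 84.07005310058594)
 rest 0.045 268 0.05504787913259791 ((538.7267456054688, -289.4556579589844), (83.55599212646484, 115.77716064453125), 82.34052276611328)
 clip 845 ((563.595947265625, -17.044178009033203), (77.1792221069336, 151.5119171142578), 82.6269760131836)
 lips 102 [ 0.56537868 -0.02489456  0.07327681]
```

View pics/crop1.png

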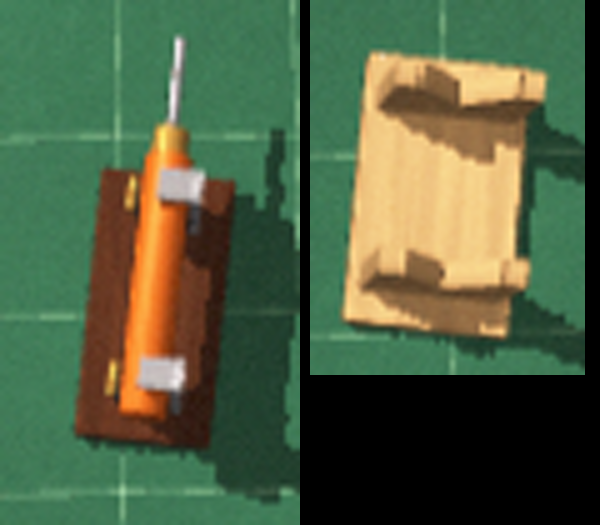

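>>> play_rows(commands="0.3 -0.5 0 0 0 0;0.6 -0.9 0 0 0 0;0.64 -0.95 0 0 0 0.04;0.64 -0.95 0 0 0 0.04;0.64 -0.95 0 0 0 0.04;0.64 -0.95 0 0 0 0.04;0.64 -0.95 0 0 0 0.04;0.64 -0.95 0 0 0 0.04;0.64 -0.95 0 0 0 0.04;0.64 -0.95 0 0 0 0.04;0.64 -0.95 0 0 0 0.04;0.64 -0.95 0 0 0 0.04;0.64 -0.95 0 0 0 0.04;0.64 -0.95 0 0 0 0.04;0.64 -0.95 0 0 0 0.04;0.64 -0.95 0 0 0 0.04;0.64 -0.95 0 0 0 0.04;0.64 -0.95 0 0 0 0;0.6 -0.9 0 0 0 0;0.5 -0.7 0 0 0 0", grip=87)

```text
time_s: 2.1
tcp_pos: [0.5063, 0.0617, 0.2221]
ee_rot: [[0.991, -0.135, -0.001], [-0.135, -0.991, -0.0], [-0.001, 0.0, -1.0]]
wrist_force: [-0.0, -0.3, 0.1]
gripper_width: 1.002
gripper_force: 0.0
```

>>> play_rows(commands="0.5 -0.8 0 0 0 0;0.4 -0.7 0 0 0 0;0.3 -0.4 0 0 0 0;0 0 0 0 0 0;0 0 0 0 0 0")

```text
time_s: 2.6
tcp_pos: [0.5415, 0.0065, 0.2221]
ee_rot: [[0.991, -0.134, -0.001], [-0.134, -0.991, 0.0], [-0.001, 0.0, -1.0]]
wrist_force: [0.2, 0.9, 0.4]
gripper_width: 0.999
gripper_force: 0.0
```

```bash
python3 - <<'E'
from station import r,cams
import cv2,numpy as np
s=r.sense();print(s["tcp_pos"],s["ee_rot"].round(3).tolist(),s["joints"])
i=cams.camera_info("wrist");p,d=cams.capture("wrist")
np.savez("pics/w1.npz",p=p,d=d,**i);cv2.imwrite("pics/w1.png",p);print(-i["R"].T@i["t"],i["R"].round(2).tolist())
E
```

```text
[0.54154312 0.00653086 0.22214403] [[0.991, -0.134, -0.001], [-0.134, -0.991, 0.0], [-0.001, 0.0, -1.0]] [ 1.78388515e+01  1.39732764e+01 -1.13050492e+01 -2.48135580e-02
 -6.47738803e+01  6.44786198e+01]
[ 0.62188572 -0.00375602  0.38467943] [[-0.13, -0.99, -0.0], [-0.95, 0.13, 0.29], [-0.29, 0.04, -0.96]]
```

View pics/w1.png

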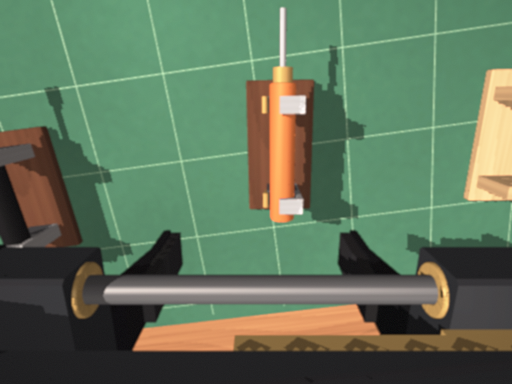

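The wrist view shows the awl at (283,145) with its brass leaves on the left (world +y), the rest at the right edge and the creaser at the far left. I'll measure the awl and clip from here.

```bash
python3 - <<'E'
from h import *
c=load("w1"); hsv=cv2.cvtColor(c["p"],cv2.COLOR_BGR2HSV); H,S,V=[hsv[...,i].astype(int) for i in range(3)]
ok=np.zeros(H.shape,bool); ok[60:225,240:320]=1
P=cloud(c,ok&(H>5)&(H<18)&(S>190)&(V>150));P=P[(P[:,2]>.05)&(P[:,2]<.075)]
R=cv2.minAreaRect((P[:,:2]*1000).astype(np.float32));print("awl",len(P),R,np.percentile(P[:,2],[5,50,98]))
mn=P[:,:2].mean(0);a=np.linalg.svd(P[:,:2]-mn)[2][0];print(mn,a)
P=cloud(c,ok&~((H>40)&(H<95)))
Q=P[(P[:,2]>.006)&(P[:,2]<.02)];print("base",cv2.minAreaRect((Q[:,:2]*1000).astype(np.float32)))
Q=P[(P[:,2]>.071)&(P[:,2]<.09)];print("lips",Q.mean(0))
E
```

```text
Traceback (most recent call last):
IndexError: index -1 is out of bounds for axis 0 with size 0
```

```bash
python3 - <<'E'
from h import *
c=load("w1"); hsv=cv2.cvtColor(c["p"],cv2.COLOR_BGR2HSV); H,S,V=[hsv[...,i].astype(int) for i in range(3)]
print(c["d"][[150,110,140,20],[283,260,200,200]],(c["d"]>0).mean())
ok=np.zeros(H.shape,bool); ok[60:225,240:320]=1
m=ok&(H>5)&(H<18)&(S>190)&(V>150)
P=cloud(c,m);print(len(P),m.sum(), P.mean(0) if len(P) else 0, np.percentile(P[:,2],[1,50,99]) if len(P) else 0)
cs,_=cv2.findContours(m.astype(np.uint8),0,2);k=max(cs,key=cv2.contourArea);R=cv2.minAreaRect(k);print(R)
bx=cv2.boxPoints(R);W=np.array([plane(c,q,.055) for q in bx]);print(W.round(4).tolist(),W.mean(0))
e=[(bx[i]+bx[(i+1)%4])/2 for i in range(4)]; print([plane(c,q,.055).round(4).tolist() for q in e])
m=(ok&~((H>40)&(H<95)))
m[:79]=0
m&=~((H>5)&(H<18)&(S>190)&(V>150)); m&=(V<140)
cs,_=cv2.findContours(cv2.morphologyEx(m.astype(np.uint8),3,np.ones((31,31))),0,2);k=max(cs,key=cv2.contourArea);R=cv2.minAreaRect(k)
W=np.array([plane(c,q,.012) for q in cv2.boxPoints(R)]);print("base",R,W.round(4).tolist(),W.mean(0))
E
```

```text
[0.31866413 0.36074275 0.3810167  0.34304872] 0.99609375
0 0 0 0Traceback (most recent call last):
  File "<stdin>", line 7, in <module>
ValueError: max() iterable argument is empty
```

```bash
python3 - <<'E'
from h import *
c=load("w1"); hsv=cv2.cvtColor(c["p"],cv2.COLOR_BGR2HSV); H,S,V=[hsv[...,i].astype(int) for i in range(3)]
print(hsv[150,[274,279,283,288,293]].tolist(),hsv[150,[255,305]].tolist())
ok=np.zeros(H.shape,bool); ok[60:225,240:320]=1
P=cloud(c,ok)
I=np.argwhere(ok)
m=ok.copy();m[ok]=(P[:,2]>.045)&(P[:,2]<.0695)
V_=ok&(V>120)&(S>150)
Q=P[(P[:,2]>.062)&(P[:,2]<.0695)];mn=Q[:,:2].mean(0);a=np.linalg.svd(Q[:,:2]-mn)[2][0];print("ridge",len(Q),mn,a)
Q=P[(P[:,2]>.006)&(P[:,2]<.02)];print("base",len(Q),Q[:,2].mean(),cv2.minAreaRect((Q[:,:2]*1000).astype(np.float32)))
Q=P[(P[:,2]>.0705)&(P[:,2]<.09)];print("lips",len(Q),Q.mean(0))
cs,_=cv2.findContours(V_.astype(np.uint8),0,2);k=max(cs,key=cv2.contourArea);R=cv2.minAreaRect(k);bx=cv2.boxPoints(R);print(R,[plane(c,q,.06).round(4).tolist() for q in bx],cloud(c,V_)[:,2].max())
E
```

```text
[[14, 161, 254], [16, 149, 255], [13, 165, 253], [10, 177, 235], [10, 183, 166]] [[9, 139, 134], [10, 135, 81]]Traceback (most recent call last):
  File "<stdin>", line 7, in <module>
ValueError: NumPy boolean array indexing assignment cannot assign 13139 input values to the 13200 output values where the mask is true
```

```bash
python3 - <<'E'
from h import *
c=load("w1"); hsv=cv2.cvtColor(c["p"],cv2.COLOR_BGR2HSV); H,S,V=[hsv[...,i].astype(int) for i in range(3)]
ok=np.zeros(H.shape,bool); ok[60:225,240:320]=1
P=cloud(c,ok)
Q=P[(P[:,2]>.006)&(P[:,2]<.02)];print("base",len(Q),Q[:,2].mean(),cv2.minAreaRect((Q[:,:2]*1000).astype(np.float32)))
Q=P[(P[:,2]>.0705)&(P[:,2]<.09)];print("lips",len(Q),Q.mean(0))
P=cloud(c,ok&(H>5)&(H<20)&(S>130)&(V>150));P=P[P[:,2]>.045];mn=P[:,:2].mean(0);a=np.linalg.svd(P[:,:2]-mn)[2][0];print("awl",len(P),mn,a,np.percentile(P[:,2],[1,50,99]),cv2.minAreaRect((P[:,:2]*1000).astype(np.float32)))
E
```

```text
base 4530 0.012257915248208302 ((562.181884765625, -18.086883544921875), (75.05115509033203, 149.94627380371094), 83.05602264404297)
lips 833 [ 0.56691407 -0.02628627  0.0747427 ]
awl 3117 [ 0.5707864  -0.01693722] [-0.99157752  0.12951454] [0.05214003 0.06577674 0.06907037] ((568.9293823242188, -15.121675491333008), (31.97440528869629, 152.4792022705078), 83.04397583007812)
```

>>> play_rows(commands="0.3 -0.3 0 0 0 0.09;0.4 -0.35 -0.3 0 0 0;0.18 -0.18 -0.8 0 0 0;0 0 -1 0 0 0;0 0 -0.9 0 0 0;0 0 -0.7 0 0 0;0 0 -0.3 0 0 0;0 0 0 0 0 0;0 0 0 0 0 0")

```text
time_s: 3.55
tcp_pos: [0.5691, -0.0183, 0.1033]
ee_rot: [[0.993, -0.119, 0.001], [-0.119, -0.993, -0.0], [0.001, -0.0, -1.0]]
wrist_force: [0.1, 0.2, -0.3]
gripper_width: 1.003
gripper_force: 0.0
```

>>> play_rows(commands="0 0 -0.5 0 0 0;0 0 -0.7 0 0 0;0 0 -0.6 0 0 0;0 0 -0.34 0 0 0;0 0 -0.1 0 0 0;0 0 0 0 0 0;0 0 0 0 0 0")

```text
time_s: 4.25
tcp_pos: [0.5692, -0.0183, 0.0364]
ee_rot: [[0.993, -0.12, 0.002], [-0.12, -0.993, 0.0], [0.002, -0.001, -1.0]]
wrist_force: [-0.1, -0.6, 0.5]
gripper_width: 0.999
gripper_force: 0.0
```

>>> play_rows(commands="0 0 0 0 0 0;0 0 0 0 0 0;0 0 0 0 0 0;0 0 0 0 0 0;0 0 0 0 0 0;0 0 0 0 0 0;0 0 0 0 0 0;0 0 0 0 0 0", grip=0)

```text
time_s: 5.05
tcp_pos: [0.5683, -0.0185, 0.0353]
ee_rot: [[0.993, -0.12, -0.0], [-0.12, -0.993, -0.0], [-0.0, 0.0, -1.0]]
wrist_force: [0.2, 0.4, -0.7]
gripper_width: 0.352
gripper_force: 0.0
```

>>> play_rows(commands="0 0 0 0 0 0;0 0 0 0 0 0;0 0 0 0 0 0;0 0 0 0 0 0")

```text
time_s: 5.45
tcp_pos: [0.5682, -0.0185, 0.0353]
ee_rot: [[0.993, -0.12, -0.0], [-0.12, -0.993, -0.0], [-0.0, 0.0, -1.0]]
wrist_force: [0.2, -0.8, -1.5]
gripper_width: 0.286
gripper_force: 30.0
```

>>> play_rows(commands="0.01 0.08 0 0 0 0;0.015 0.13 0 0 0 0;0.015 0.13 0 0 0 0;0.015 0.13 0 0 0 0;0.015 0.13 0 0 0 0;0.015 0.13 0 0 0 0")

```text
time_s: 6.05
tcp_pos: [0.5692, 0.0007, 0.0352]
ee_rot: [[0.993, -0.12, -0.005], [-0.12, -0.993, -0.004], [-0.004, 0.004, -1.0]]
wrist_force: [0.0, -12.2, 2.8]
gripper_width: 0.288
gripper_force: 30.0
```

>>> play_rows(commands="0.016 0.13 0 0 0 0;0.016 0.13 0 0 0 0;0.016 0.13 0 0 0 0;0.016 0.13 0 0 0 0;0.02 0.16 0 0 0 0;0.02 0.16 0 0 0 0;0.02 0.16 0 0 0 0;0.02 0.16 0 0 0 0;0.02 0.1 0 0 0 0;0 0 0 0 0 0")

```text
time_s: 7.05
tcp_pos: [0.5758, 0.0417, 0.0352]
ee_rot: [[0.993, -0.119, -0.0], [-0.119, -0.993, -0.0], [-0.0, 0.0, -1.0]]
wrist_force: [0.2, -0.3, -1.2]
gripper_width: 0.288
gripper_force: 30.0
```

>>> play_rows(commands="0 0 0.3 0 0 0;0 0 0.6 0 0 0;0 0 0.8 0 0 0;0 0 0.8 0 0 0;0 0 0.6 0 0 0;0 0 0.3 0 0 0;0 0 0 0 0 0")

```text
time_s: 7.75
tcp_pos: [0.5765, 0.0413, 0.1391]
ee_rot: [[0.993, -0.12, 0.003], [-0.12, -0.993, 0.001], [0.003, -0.001, -1.0]]
wrist_force: [0.7, 0.5, -1.1]
gripper_width: 0.287
gripper_force: 30.0
```

```bash
python3 - <<'E'
from station import r,cams
import cv2,numpy as np
s=r.sense();print(s["tcp_pos"],s["gripper_width"])
o=[]
for n in("wrist","top"):
    i=cams.camera_info(n);p,d=cams.capture(n);np.savez(f"pics/{n}2.npz",p=p,d=d,**i);o.append(p)
cv2.imwrite("pics/w2.png",cv2.resize(np.hstack(o),(800,300)))
E
```

```text
[0.5764768 0.0412587 0.1390721] 0.28685282839060494
```

View pics/w2.png

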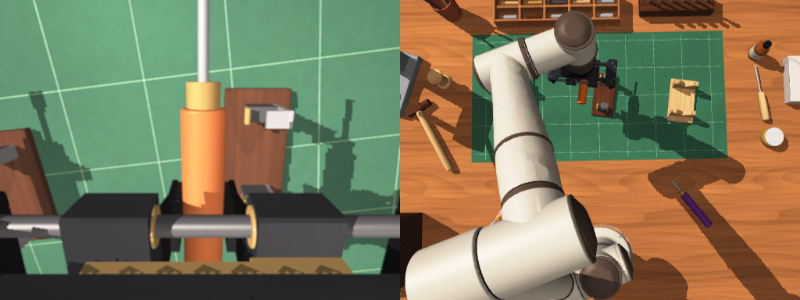

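The awl is held level and clear of its clips, with the ferrule joint near (203,108) in the half-size wrist picture. I'll measure its position in the grip and the rest.

```bash
python3 - <<'E'
from h import *
c=load("wrist2"); hsv=cv2.cvtColor(c["p"],cv2.COLOR_BGR2HSV); H,S,V=[hsv[...,i].astype(int) for i in range(3)]
t=np.array([.5765,.0413]);a=np.array([.993,-.12]);n=np.array([.12,.993])
print(hsv[[110,125,131,136,140,145,160,200],260].tolist())
for v in range(100,250,4):
    m=np.zeros(H.shape,bool);m[v,235:290]=1
    P=cloud(c,m&(V>90));P=P[P[:,2]>.12]
    if len(P): print(v,len(P),((P[:,:2]-t)@a).mean().round(4),((P[:,:2]-t)@n).min().round(4),((P[:,:2]-t)@n).max().round(4),P[:,2].max().round(4),hsv[v,260].tolist())
c=load("top2");H=cv2.cvtColor(c["p"],cv2.COLOR_BGR2HSV)[...,0].astype(int);ok=np.zeros(H.shape,bool);ok[92:165,335:390]=1
P=cloud(c,ok&~((H>40)&(H<95)));Q=P[(P[:,2]>.005)&(P[:,2]<.02)];print(cv2.minAreaRect((Q[:,:2]*1000).astype(np.float32)))
E
```

```text
[[21, 128, 248], [21, 128, 247], [21, 128, 248], [21, 128, 248], [17, 141, 238], [16, 151, 255], [15, 154, 255], [15, 155, 255]]
100 14 0.0793 -0.002 0.0034 0.1627 [11, 12, 240]
104 26 0.0776 -0.0045 0.0068 0.1626 [13, 17, 235]
108 44 0.0762 -0.0083 0.0097 0.1698 [21, 129, 248]
112 44 0.0747 -0.0084 0.0098 0.1689 [21, 128, 248]
116 43 0.0731 -0.0083 0.0098 0.1693 [21, 128, 248]
120 44 0.0715 -0.0083 0.0099 0.1697 [21, 129, 247]
124 44 0.0699 -0.0085 0.0099 0.1698 [20, 127, 247]
128 44 0.0683 -0.0085 0.01 0.1699 [21, 128, 248]
132 44 0.0666 -0.0086 0.01 0.1697 [21, 128, 247]
136 44 0.065 -0.0086 0.0101 0.1696 [21, 128, 248]
140 54 0.0634 -0.0118 0.0111 0.1701 [17, 141, 238]
144 53 0.0621 -0.0116 0.011 0.1734 [16, 151, 255]
148 53 0.0605 -0.0117 0.011 0.1726 [15, 153, 255]
152 54 0.0588 -0.0118 0.0111 0.1726 [15, 154, 255]
156 53 0.0571 -0.0118 0.0111 0.1726 [15, 154, 255]
160 54 0.0555 -0.0118 0.0111 0.1727 [15, 154, 255]
164 54 0.0538 -0.012 0.0112 0.173 [15, 153, 255]
168 54 0.0521 -0.0121 0.0113 0.1738 [15, 154, 255]
172 54 0.0503 -0.0121 0.0113 0.1722 [15, 154, 255]
176 54 0.0486 
[... 347 characters left out ...]
0.0361 -0.012 0.0116 0.1725 [15, 154, 255]
208 53 0.0343 -0.0122 0.0118 0.1732 [15, 155, 255]
212 53 0.0325 -0.0122 0.0117 0.1729 [15, 155, 255]
216 52 0.0306 -0.0116 0.0119 0.1726 [15, 156, 255]
220 52 0.0288 -0.0115 0.0119 0.1732 [15, 156, 255]
224 52 0.0269 -0.0116 0.0119 0.1734 [15, 155, 255]
228 52 0.025 -0.0117 0.012 0.1727 [15, 157, 255]
232 55 0.0223 -0.0152 0.012 0.1729 [15, 156, 255]
236 53 0.0209 -0.0138 0.0121 0.1729 [15, 157, 254]
240 52 0.0191 -0.012 0.0121 0.1723 [15, 157, 254]
244 52 0.0171 -0.0121 0.0123 0.1725 [14, 160, 255]
248 52 0.015 -0.0122 0.0123 0.1722 [11, 171, 251]
((533.7636108398438, -294.1955871582031), (92.88670349121094, 150.71083068847656), 82.65214538574219)
```

>>> play_rows(commands="-0.05 -0.4 0.2 0 0 0;-0.1 -0.8 0.3 0 0 0;-0.1 -0.95 0.3 0 0 0;-0.1 -0.95 0.2 0 0 0;-0.1 -0.95 0 0 0 0;-0.1 -0.95 0 0 0 0;-0.1 -0.95 0 0 0 0;-0.1 -0.8 0 0 0 0;-0.1 -0.6 0 0 0 0;0 -0.3 0 0 0 0;0 0 0 0 0 0;0 0 0 0 0 0")

```text
time_s: 9.05
tcp_pos: [0.5501, -0.1882, 0.167]
ee_rot: [[0.993, -0.12, -0.001], [-0.12, -0.993, 0.0], [-0.001, -0.0, -1.0]]
wrist_force: [-0.6, -1.3, -1.1]
gripper_width: 0.287
gripper_force: 30.0
```

```bash
python3 - <<'E'
from station import r,cams
import cv2,numpy as np
s=r.sense();print(s["tcp_pos"],s["ee_rot"][:,1],s["gripper_width"])
i=cams.camera_info("wrist");p,d=cams.capture("wrist");np.savez("pics/w3.npz",p=p,d=d,**i);cv2.imwrite("pics/w3.png",p)
E
```

```text
[ 0.55010575 -0.18816275  0.16701326] [-1.20144915e-01 -9.92756360e-01 -9.82560851e-05] 0.2874398380807889
```

View pics/w3.png

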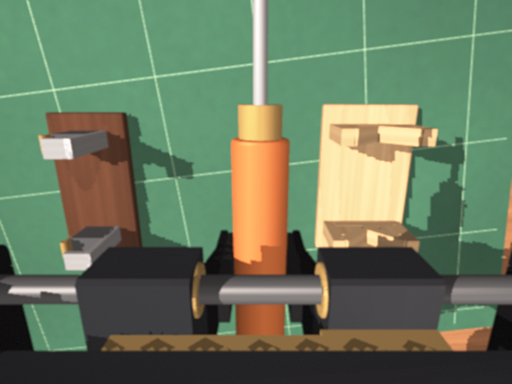

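The rest is visible at (370,170), with its far cheek at (385,135) and its near cheek at (370,235). The awl is hanging at (262,200). I'll measure the base's far edge and sides and the far cheek.

```bash
python3 - <<'E'
from h import *
c=load("w3"); hsv=cv2.cvtColor(c["p"],cv2.COLOR_BGR2HSV); H,S,V=[hsv[...,i].astype(int) for i in range(3)]
ok=np.zeros(H.shape,bool); ok[95:250,310:445]=1
P=cloud(c,ok&~((H>40)&(H<95)))
o=np.array([.5368,-.2918])
for th in(-6.5,-7.):
    a=np.array([np.cos(np.radians(th)),np.sin(np.radians(th))]);n=np.array([-a[1],a[0]])
    for lo,hi in((.008,.016),(.059,.066)):
        Q=P[(P[:,2]>lo)&(P[:,2]<hi)];x=(Q[:,:2]-o)@a;y=(Q[:,:2]-o)@n
        print(th,lo,len(Q),"x",np.percentile(x,[.5,1,50,99,99.5]).round(4),"y",np.percentile(y,[.5,1,99,99.5]).round(4))
        for s in((-.08,-.03),(-.03,.02),(.02,.045),(.057,.08)):
            k=(x>s[0])&(x<s[1])
            if k.sum()>20: print("   ",s,k.sum(),np.percentile(y[k],[1,99]).round(4),np.percentile(x[k],[1,99]).round(4))
E
```

```text
-6.5 0.008 9139 x [-0.072  -0.0687  0.0087  0.0739  0.0745] y [-0.0439 -0.0433  0.0447  0.045 ]
    (-0.08, -0.03) 1412 [-0.0431  0.0454] [-0.0736 -0.0301]
    (-0.03, 0.02) 4156 [-0.0431  0.0446] [-0.0295  0.0197]
    (0.02, 0.045) 1604 [-0.0433  0.0445] [0.0204 0.0427]
    (0.057, 0.08) 1808 [-0.0438  0.0439] [0.0571 0.0747]
-6.5 0.059 1057 x [-0.0513 -0.0504  0.0468  0.0568  0.0569] y [-0.0394 -0.0391  0.0389  0.0393]
    (-0.08, -0.03) 306 [-0.0382  0.0394] [-0.0517 -0.0427]
    (0.02, 0.045) 129 [-0.039   0.0385] [0.0425 0.0449]
-7.0 0.008 9139 x [-0.0721 -0.069   0.0086  0.0737  0.0745] y [-0.0438 -0.0432  0.0448  0.045 ]
    (-0.08, -0.03) 1416 [-0.0434  0.045 ] [-0.0737 -0.0301]
    (-0.03, 0.02) 4157 [-0.0432  0.0446] [-0.0294  0.0197]
    (0.02, 0.045) 1600 [-0.0431  0.0448] [0.0206 0.0424]
    (0.057, 0.08) 1777 [-0.0433  0.0444] [0.0578 0.0745]
-7.0 0.059 1057 x [-0.051  -0.0502  0.0469  0.0566  0.0566] y [-0.039  -0.0387  0.039   0.0391]
    (-0.08, -0.03) 306 [-0.0386  0.039 ] [-0.0514 -0.0429]
    (0.02, 0.045) 126 [-0.0386  0.0389] [0.0426 0.0448]
```

>>> play_rows(commands="-0.04 -0.5 0 0 0 0;-0.05 -0.9 0 0 0 0;-0.05 -0.9 0 0 0 0;-0.05 -0.7 0 0 0 0;-0.02 -0.47 0 0 0 0;0 0 -0.3 0 0 0;0 0 -0.7 0 0 0;0 0 -0.7 0 0 0;0 0 -0.4 0 0 0;0 0 0 0 0 0;0 0 0 0 0 0")

```text
time_s: 10.2
tcp_pos: [0.5445, -0.2922, 0.1047]
ee_rot: [[0.993, -0.119, 0.0], [-0.119, -0.993, -0.0], [0.0, 0.0, -1.0]]
wrist_force: [0.6, -0.4, -0.4]
gripper_width: 0.288
gripper_force: 30.0
```

>>> play_rows(commands="-0.02 0 -0.3 0 0 0;0 0 -0.6 0 0 0;0 0 -0.6 0 0 0;0 0 -0.4 0 0 0;0 0 -0.2 0 0 0;0 0 -0.1 0 0 0;0 0 -0.06 0 0 0;0 0 0 0 0 0;0 0 0 0 0 0")

```text
time_s: 11.1
tcp_pos: [0.5438, -0.2925, 0.0372]
ee_rot: [[0.993, -0.12, 0.001], [-0.12, -0.993, -0.0], [0.001, 0.0, -1.0]]
wrist_force: [0.6, -0.3, -0.3]
gripper_width: 0.29
gripper_force: 30.0
```

Go down to contact, then release.

>>> play_rows(commands="0 0 -0.05 0 0 0;0 0 -0.04 0 0 0;0 0 0 0 0 0;0 0 0 0 0 0")

```text
time_s: 11.5
tcp_pos: [0.5441, -0.2934, 0.0357]
ee_rot: [[0.993, -0.119, 0.002], [-0.119, -0.993, -0.002], [0.002, 0.002, -1.0]]
wrist_force: [-1.9, -2.2, 5.5]
gripper_width: 0.288
gripper_force: 30.0
```

>>> play_rows(commands="0 0 0 0 0 0;0 0 0 0 0 0;0 0 0 0 0 0;0 0 0 0 0 0;0 0 0 0 0 0;0 0 0 0 0 0;0 0 0 0 0 0;0 0 0 0 0 0", grip=70)

```text
time_s: 12.3
tcp_pos: [0.5433, -0.2924, 0.0338]
ee_rot: [[0.993, -0.12, -0.0], [-0.12, -0.993, 0.0], [-0.0, -0.0, -1.0]]
wrist_force: [-1.0, 1.2, -0.2]
gripper_width: 0.798
gripper_force: 0.0
```

>>> play_rows(commands="0 0 0.2 0 0 0;0 0 0.4 0 0 0;0 0 0.7 0 0 0;0 0 0.9 0 0 0;0 0 0.9 0 0 0;0 0 0.9 0 0 0;0 0 0.6 0 0 0;0 0 0.3 0 0 0;0 0 0 0 0 0;0 0 0 0 0 0")

```text
time_s: 13.3
tcp_pos: [0.5428, -0.2921, 0.1802]
ee_rot: [[0.993, -0.12, -0.001], [-0.12, -0.993, 0.001], [-0.001, -0.001, -1.0]]
wrist_force: [0.3, 0.4, -1.3]
gripper_width: 0.807
gripper_force: 0.0
```

```bash
python3 - <<'E'
from station import r,cams
from h import *
s=r.sense();print(s["tcp_pos"],s["gripper_width"])
i=cams.camera_info("wrist");p,d=cams.capture("wrist");c=dict(p=p,d=d,**i)
q,_=cams.capture("scene");cv2.imwrite("pics/f.png",cv2.resize(np.hstack([p,q]),(800,300)))
hsv=cv2.cvtColor(p,cv2.COLOR_BGR2HSV); H,S,V=[hsv[...,k].astype(int) for k in range(3)]
P=cloud(c,(H>5)&(H<19)&(S>145)&(V>150));o=np.array([.5368,-.2914]);a=np.array([.9928,-.120]);n=np.array([.12,.9928])
P=P[(P[:,2]>.045)&(P[:,2]<.08)];x=(P[:,:2]-o)@a;y=(P[:,:2]-o)@n;k=abs(y)<.03;x,y,z=x[k],y[k],P[k,2]
print(len(x),np.percentile(x,[1,99]));
for l in np.arange(-.08,.1,.02):
    k=(x>l)&(x<l+.02)
    if k.sum()>20:print(l.round(2),k.sum(),np.percentile(y[k],[2,98]),z[k].max())
E
```

```text
[ 0.54281257 -0.29210861  0.18024196] 0.8070876412548568
3870 [-0.06597928  0.07026708]
-0.08 171 [-0.01089826  0.01141859] 0.06899032333128179
-0.06 470 [-0.01076401  0.01241678] 0.06952664293450392
-0.04 493 [-0.01060393  0.01211806] 0.06969852155989731
-0.02 535 [-0.01222252  0.01086491] 0.06951964615635636
0.0 560 [-0.01197888  0.01066372] 0.06936104426334556
0.02 596 [-0.01182948  0.01044178] 0.06990477283415238
0.04 660 [-0.0122792   0.01121462] 0.06962158163644268
0.06 385 [-0.01213835  0.01094474] 0.06969781627714011
```

View pics/f.png

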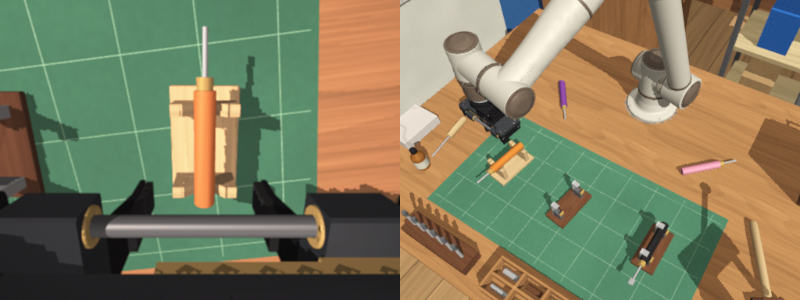

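The awl is level, centred and seated in both notches (205,150 in the wrist view). The creaser is still in its clips, and the robot is clear of everything.

```bash
python3 -c "
from station import r
print(r.finish_job())"
```

```text
the job is handed in; nothing more can be done
None
```

I rolled the awl out sideways past its spring leaves and laid it in both notches of the rest, centred to within about 2 mm by the wrist camera, left the creaser in its clips, and handed the job in at about 13.4 s; no verdict was returned.

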